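# Draught-shield doors on two lab balances

### The job

On the bench stand two alike laboratory balances, each under a glass draught shield whose top door stands part-way open. Slide the top door fully shut on the balance that has the steel vessel on its pan, so that it can be weighed, and slide the top door fully open on the balance with the empty pan, ready for the next vessel.

Things in the scene. Friction and masses are not known exactly. Their poses are not given: they have to be found in the camera images.
- loaded_door (a joint): Sliding glass top door (170 x 176 x 5 mm, underside 165 mm above the bench) of the balance that has the steel vessel with brass valve cap on its pan (vessel 66 mm across, 98 mm tall). 0 = fully shut (toward the keypad), 0.110 m = fully open (toward the rear housing); a stop at each end. Slides level; about 2 N moves it and it stays where left.
- loaded_grip (a point): Centre of the upright black grip bar on the top door of the balance that has the steel vessel with brass valve cap on its pan (vessel 66 mm across, 98 mm tall); moves with it. Bar 14 mm thick along the point's x, 50 mm long along y, 34 mm high (foot on the glass 17 mm below this point, top 17 mm above it). Free all round. Its x is level, the way the door opens; z is up.
- empty_door (a joint): Sliding glass top door (170 x 176 x 5 mm, underside 165 mm above the bench) of the other balance, whose pan (a 90 mm dark disc) is empty. 0 = fully shut (toward the keypad), 0.110 m = fully open (toward the rear housing); a stop at each end. Slides level; about 2 N moves it and it stays where left.
- empty_grip (a point): Centre of the upright black grip bar on the top door of the other balance, whose pan (a 90 mm dark disc) is empty; moves with it. Bar 14 mm thick along the point's x, 50 mm long along y, 34 mm high (foot on the glass 17 mm below this point, top 17 mm above it). Free all round. Its x is level, the way the door opens; z is up.

How it is judged:
By the outcome, as a careful person would: the job done as asked, in the order asked, and still so for the second after the job is handed in, with the robot touching nothing.
It also fails if it takes over 48 s, if anything falls off the work surface, if the arm or the gripper's body presses on something with over 40 N, if the wrist force passes 120 N, or if a joint passes its speed limit or range.

### The arm

A 6-joint arm with a two-finger parallel gripper is mounted at the origin on the work surface. World frame = base frame: x ahead of the robot, y to its left, z up, the work surface at z = 0. Lengths are in mm, angles in degrees, forces in N, time in s.
With the tool pointing down it reaches from about 300 to 750 mm from the base axis. Payload 8.5 kg.
Tool frame: the origin (TCP) lies midway between the tips of the shut fingers; the grasp point (between the pads) lies 19 mm behind it; x points along the fingers, y is the direction in which the jaws open and shut, and the axes are right-handed (so a half turn about x gives the same grasp; the last joint's range is limited). The gripper opens to 88 mm and grips with 3 to 60 N. Pads are 18 mm wide; open, the fingers measure 123 mm over their backs; the gripper's body (75 mm by 187 mm) begins 45 mm behind the grasp point.
Start: joints at [-85.674, 21.807, 74.336, -0, 83.858, -12.336], TCP at [157.69, -526.891, 238.748] pointing down, gripper open.
Joint ranges: [-178.18, 178.18], [-50.72, 133.34], [12.68, 142.11], [-81.47, 261.47], [9.98, 163.14], [-165.26, 165.26]. Speed limits (degrees/s): [136.94, 136.94, 180, 180, 180, 180].

### API

Orientations are given as a 3x3 rotation matrix whose columns are the frame's x, y, z axes.
In Python, from rig import manip, vision gives the robot as it stands. The module is installed in compiled form; this text tells all that it offers.
- The arm moves only by the tool jog_arm, never from a script. Its argument "moves" is text: rows parted by semicolons, each of 7 numbers parted by spaces: the turn, a rotation vector about the tool's x, y, z as a fraction of full scale, then the shift along the tool's x, y, z as a fraction of full scale, then the opening in per cent of the stroke, from 0 (shut) to 100 (fully open). A call has 1 to 20 rows; each row shifts and turns the commanded pose from where the row before left it, along the tool's axes as they then stand; what a row does not reach is not made up. Full scale, the value 1, is 0.04 m for a shift and 0.1 rad for a turn. A row lasts 1/8 s, in which the tool goes at most 62.5 mm and 10.7 degrees, less where a joint would pass 70% of its speed; a pose out of reach is approached as far as the arm can. A call with a number of a shift or a turn outside -1 to 1 is refused whole. A call with a gripper value outside its range is refused whole. The fingers move at their own pace and stop on an object; "grip_force" is the grip in N (left out, the last holds). Time passes only in rows, so rows that do not move let the fingers close. It gives the time, the measured TCP pose, the force and the opening at its end, in the units of the state.
- manip.observe(): the state, without advancing time (a new reading comes with each control period).
- vision.get_image(name): name is "side" or "top" or "wrist"; returns a dict with "image" (400x640x3 uint8, blue, green, red), "z_map" (400x640 float32, mm along the optical axis (not along the pixel's ray), 0 where there is no reading), "vertical_fov" (degrees; the focal length in pixels is half the picture's height over the tangent of half this angle, whatever the lens; pixels are square), "cx", "cy" (the principal point, pixels), "k1" (the pictures are not rectified: a ray, as slopes to the right and down, at radius r is drawn at 1 + k1 r^2 times it, then the intrinsics apply), "rvec" (rotation vector, rad) and "tvec" (3), from world to camera coordinates, as OpenCV has them; the wrist camera has in their place "mount" (4x4, takes a point from camera to tool coordinates, whose origin is the TCP and whose axes are the tool frame's). Camera axes: x right, y down, z forward; pixel columns grow to the right and rows downward; lengths in mm; the calibration is good to about 2 mm. A picture is of the moment at which its call begins: read the wrist's pose just before it.
- manip.sign_off(): hands the job in, once; it reports no verdict.
The state is a dict: "time": time; "q": joint angles; "joint_velocities": joint speeds; "joint_torque": joint torques, N m; "tcp_pos": TCP position; "eef_rot": TCP orientation; "contact_force": force on the tool from outside, world axes, zero at the start; "ft_torque": the same for the moment, N m; "width": opening from 0.0 (shut) to 1.0 (fully open).
Only numpy, scipy, OpenCV 4.12 (cv2) and the standard library are available. Lean on these libraries where they do the work, as an engineer would, in place of code of your own. Each camera call takes 0.05 s, during which the arm holds its last target. There are 200 camera calls.

## Working session

There is one attempt and no reset: what is moved stays moved. The work goes in short steps, Python scripts to look and compute and a tool call to move; the robot and the scene stay as the last step left them, time stands still between calls to the robot, and variables do not carry over. Pictures are saved under pics/ and viewed, about 8 in all and at most 12, crops included, and the job is handed in when it is done.

Besides the shell and the picture viewer there is one more tool, called after "Emit:" by a JSON object that holds its "name" and its "arguments". jog_arm: Moves the arm, as the interface text tells. Shift numbers are shares of 0.04 m and turn numbers shares of 0.1 rad, none past 1 either way. Its arguments: {"type":"object","properties":{"moves":{"type":"string"},"grip_force":{"type":"number"}},"required":["moves"]}

```bash
mkdir -p pics; cat > h.py <<'E'
import numpy as np, cv2, json
from rig import manip, vision
def grab(n):
    s=manip.observe(); d=vision.get_image(n)
    f=200/np.tan(np.radians(d["vertical_fov"])/2)
    d["K"]=np.array([[f,0,d["cx"]],[0,f,d["cy"]],[0,0,1.]]); d["D"]=np.array([d["k1"],0,0,0.])
    if "mount" in d:
        T=np.eye(4);T[:3,:3]=s["eef_rot"];T[:3,3]=s["tcp_pos"]; d["C"]=T@np.array(d["mount"])
    else:
        T=np.eye(4);T[:3,:3]=cv2.Rodrigues(np.array(d["rvec"],float))[0];T[:3,3]=np.ravel(d["tvec"]);d["C"]=np.linalg.inv(T)
    return d
def ray(d,u,v):
    p=cv2.undistortPoints(np.array([[[u,v]]],float),d["K"],d["D"])[0,0]
    return d["C"][:3,3], d["C"][:3,:3]@np.array([p[0],p[1],1])
def at_z(d,u,v,z):
    o,r=ray(d,u,v); return o+r*(z-o[2])/r[2]
def depth(d,u,v):
    o,r=ray(d,u,v); return o+r*d["z_map"][int(v),int(u)]
def world(d):
    h,w=d["z_map"].shape
    uv=np.stack(np.meshgrid(np.arange(w),np.arange(h)),-1).reshape(-1,1,2).astype(float)
    p=cv2.undistortPoints(uv,d["K"],d["D"])[:,0]
    P=np.c_[p,np.ones(len(p))]*d["z_map"].reshape(-1,1)
    return (P@d["C"][:3,:3].T+d["C"][:3,3]).reshape(h,w,3)
E
python3 - <<'E'
from h import *
for n in("top","side"):
    d=grab(n); cv2.imwrite(f"pics/{n}0.png",d["image"]); np.savez(f"{n}0.npz",**{k:d[k] for k in("image","z_map","K","D","C")})
s=manip.observe();print(s)
E
```

```text
{'time': 0.1, 'q': array([-8.56752180e+01,  2.18375411e+01,  7.43768726e+01,  5.42319293e-05,
        8.38582945e+01, -1.23358018e+01]), 'joint_velocities': array([-0.04695335,  0.05045471, -0.13237196, -0.13408945, -0.00392115,
       -0.07599351]), 'joint_torque': array([ 2.36169159e-03, -4.38655615e+01, -2.24912810e+01,  7.14036031e-02,
        3.42329009e-02, -7.98195106e-05]), 'tcp_pos': array([ 157.66537285, -526.67003603,  238.21648834]), 'eef_rot': array([[-9.47565481e-05,  2.86701368e-01, -9.58019998e-01],
       [ 1.26545280e-03, -9.58019201e-01, -2.86701255e-01],
       [-9.99999195e-01, -1.23949591e-03, -2.72028456e-04]]), 'contact_force': array([0.23282501, 0.64972635, 1.21156915]), 'ft_torque': array([-0.01277143,  0.03459386, -0.04672655]), 'width': 0.9986643468894448}
```

View pics/top0.png

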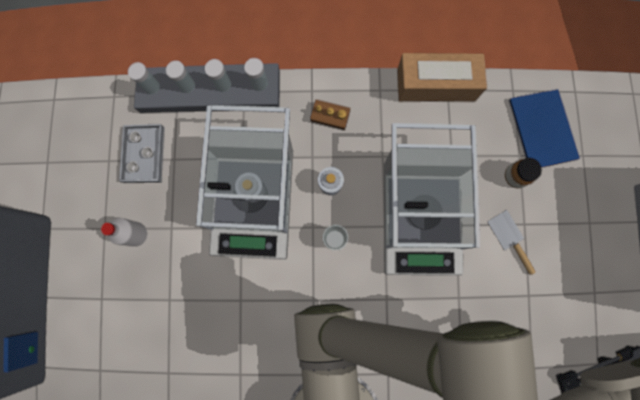

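View pics/side0.png

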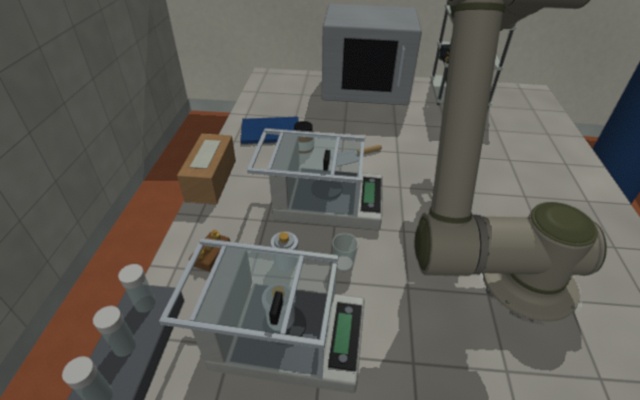

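The top view shows the loaded balance on the left, with the vessel at about (248,187) and its grip at (219,186). The empty balance is on the right, with its grip at (416,205). Both keypads face the robot, so shut is roughly −x.

```bash
python3 - <<'E'
from h import *
d=dict(np.load("top0.npz")); W=world(d)
for n,(u,v) in {"L":(219,186),"E":(416,205)}.items():
    P=W[v-14:v+15,u-20:u+21]; I=d["image"][v-14:v+15,u-20:u+21].max(-1)
    m=(I<45)&(abs(P[...,2]-195)<20)
    Q=P[m&(abs(P[...,2]-204)<5)]; print(n,m.sum(),len(Q),Q.mean(0) if len(Q) else P[m],Q.min(0),Q.max(0))
    r=cv2.minAreaRect(Q[:,:2].astype(np.float32)); print(r)
# frame rails/ doors: points at z around 165-185
    R=W[v-90:v+70,u-60:u+90].reshape(-1,3); 
    for a in range(150,215,5): print(a,((R[:,2]>=a)&(R[:,2]<a+5)).sum(),end='; ')
    print()
# frame corners
for n,p in {"L":[(209,108),(288,110),(201,226),(285,229)],"E":[(393,127),(474,127),(392,245),(476,245)]}.items():
    for u,v in p: print(n,depth(d,u,v).round(), at_z(d,u,v,175).round())
a=cv2.resize(d["image"][95:265,185:300],None,fx=3.4,fy=3.4,interpolation=2);b=cv2.resize(d["image"][95:265,375:490],None,fx=3.4,fy=3.4,interpolation=2)
cv2.imwrite("pics/crop0.png",np.hstack([a,b]))
E
```

```text
L 129 106 [573.17241725 256.25995464 202.98835221] [567.00325564 233.94205237 199.14289593] [579.12607198 280.0277567  208.36898548]
((573.0986938476562, 256.9872131347656), (46.05513000488281, 11.669013023376465), 89.04695892333984)
150 23; 155 20; 160 286; 165 3076; 170 3473; 175 173; 180 8; 185 12; 190 8; 195 19; 200 107; 205 16; 210 0; 
E 140 119 [ 524.34582584 -187.60209472  203.5894642 ] [ 518.26775406 -211.10809814  199.07135675] [ 530.42331921 -164.4197848   208.06296506]
((524.2882080078125, -187.76611328125), (46.66147232055664, 11.904239654541016), 89.08721160888672)
150 44; 155 34; 160 273; 165 2987; 170 3658; 175 182; 180 1; 185 8; 190 16; 195 12; 200 98; 205 22; 210 0; 
L [768. 291. 174.] [767. 291. 175.]
L [759. 101. 171.] [758. 101. 175.]
L [501. 349.   1.] [484. 301. 175.]
L [482. 114. 101.] [476. 107. 175.]
E [ 714. -147.  170.] [ 713. -146.  175.]
E [ 713. -341.  173.] [ 712. -340.  175.]
E [ 438. -138.  152.] [ 437. -134.  175.]
E [ 433. -327.  176.] [ 433. -327.  175.]
```

View pics/crop0.png

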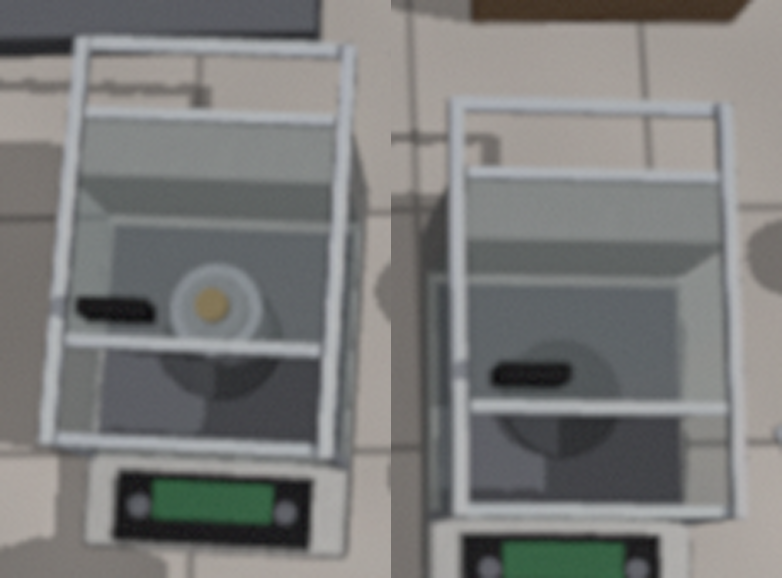

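```bash
python3 - <<'E'
from h import *
d=dict(np.load("top0.npz")); W=world(d)
# brightness + height profile along x near the grip's y line
for n,(c,o) in {"L":(W,220),"E":(W,-230)}.items():
    m=(abs(W[...,1]-o)<12)&(W[...,2]>140)
    P=W[m];I=d["image"].max(-1)[m]
    for x in range(420,790,8):
        k=(P[:,0]>=x)&(P[:,0]<x+8)
        if k.sum(): print(n,x,k.sum(),P[k,2].mean().round(1),I[k].mean().round())
E
```

```text
L 476 10 165.8 146.0
L 484 26 164.3 169.0
L 548 36 171.1 154.0
L 556 33 169.5 138.0
L 564 31 169.8 124.0
L 572 38 169.8 124.0
L 580 33 169.3 125.0
L 588 33 170.2 123.0
L 596 41 169.3 118.0
L 604 32 169.7 105.0
L 612 33 169.7 103.0
L 620 38 169.8 103.0
L 628 30 169.7 105.0
L 636 38 170.1 124.0
L 644 32 170.1 99.0
L 652 29 169.3 99.0
L 660 34 169.6 99.0
L 668 32 169.4 122.0
L 676 32 169.9 136.0
L 684 35 170.3 135.0
L 692 29 170.2 135.0
L 700 34 170.0 135.0
L 708 33 171.1 147.0
L 716 21 171.0 173.0
L 756 3 168.3 141.0
L 764 36 166.8 165.0
E 428 20 165.8 170.0
E 436 22 164.6 155.0
E 500 30 171.6 163.0
E 508 41 170.2 114.0
E 516 32 169.6 88.0
E 524 34 170.4 87.0
E 532 32 169.8 87.0
E 540 36 170.1 92.0
E 548 36 169.8 100.0
E 556 31 170.5 103.0
E 564 39 170.2 103.0
E 572 31 169.7 103.0
E 580 34 169.8 104.0
E 588 37 169.9 124.0
E 596 29 170.3 101.0
E 604 42 170.2 99.0
E 612 32 169.8 101.0
E 620 31 170.3 130.0
E 628 37 170.1 135.0
E 636 34 169.6 134.0
E 644 28 170.3 135.0
E 652 37 169.8 134.0
E 660 36 171.2 152.0
E 668 20 172.7 173.0
E 708 10 169.0 156.0
E 716 30 167.8 174.0
E 724 2 166.5 166.0
```

Emit:
{"name": "jog_arm", "arguments": {"moves": "-1 0 0 0 0 0 50; -1 0 0 0 0 0 50; -1 0 0 0 0 0 50; -1 0 0 0 0 0 50; -1 0 0 0 0 0 50; -1 0 0 0 0 0 50; -1 0 0 0 0 0 50; -1 0 0 0 0 0 50; -1 0 0 0 0 0 50; -1 0 0 0 0 0 50; -1 0 0 0 0 0 50; -1 0 0 0 0 0 50; -0.4 0 0 -0.5 0 0 50", "grip_force": 20}}

```text
time: 1.72
tcp_pos: [157.6, -526.3, 257.5]
eef_rot: [[-0.0, 0.999, -0.038], [0.004, -0.038, -0.999], [-1.0, -0.0, -0.004]]
contact_force: [-0.3, 0.4, 0.1]
width: 0.499
```

Both doors' edge trims stand at z≈171. The loaded door spans x 547–720 and the empty door 500–672. I'm travelling to above the loaded grip.

Emit:
{"name": "jog_arm", "arguments": {"moves": "0 0 0 0 0.48 -0.997 50; 0 0 0 0 0.48 -0.997 50; 0 0 0 0 0.48 -0.997 50; 0 0 0 0 0.48 -0.997 50; 0 0 0 0 0.48 -0.997 50; 0 0 0 0 0.48 -0.997 50; 0 0 0 0 0.48 -0.997 50; 0 0 0 0 0.48 -0.997 50; 0 0 0 0 0.48 -0.997 50; 0 0 0 0 0.48 -0.997 50; 0 0 0 0 0.48 -0.997 50; 0 0 0 0 0.48 -0.997 50; 0 0 0 0 0.48 -0.997 50; 0 0 0 0 0.48 -0.997 50; 0 0 0 0 0.48 -0.997 50; 0 0 0 0 0.48 -0.997 50; 0 0 0 0 0.48 -0.997 50; 0 0 0 0 0.48 -0.997 50; 0 0 0 0 0.48 -0.997 50; 0 0 0 0 0.48 -0.997 50"}}

```text
time: 4.22
tcp_pos: [573.7, 256.1, 258.3]
eef_rot: [[-0.001, 0.999, -0.04], [-0.0, -0.04, -0.999], [-1.0, -0.001, 0.0]]
contact_force: [-0.1, -0.5, 0.9]
width: 0.501
```

```bash
python3 - <<'E'
from h import *
print(manip.observe()["tcp_pos"].round(1), manip.observe()["q"].round())
d=grab("wrist"); W=world(d); I=d["image"].max(-1)
m=(I<50)&(abs(W[...,2]-200)<12)&(np.hypot(W[...,0]-573,W[...,1]-256)<60)
Q=W[m]; print(len(Q),Q.mean(0) if len(Q) else 0,Q.min(0),Q.max(0))
if len(Q): print(cv2.minAreaRect(Q[:,:2].astype(np.float32)))
cv2.imwrite("pics/w1.png",d["image"])
E
```

```text
[573.7 256.1 258.3] [13. 29. 59. -0. 92. 16.]
1243 [574.25303811 266.25896938 203.42290697] [567.67988799 241.41314802 188.01739346] [580.8988336  285.03996806 206.41431523]
((574.0042724609375, 263.2682800292969), (43.38275146484375, 12.190625190734863), 87.53720092773438)
```

View pics/w1.png

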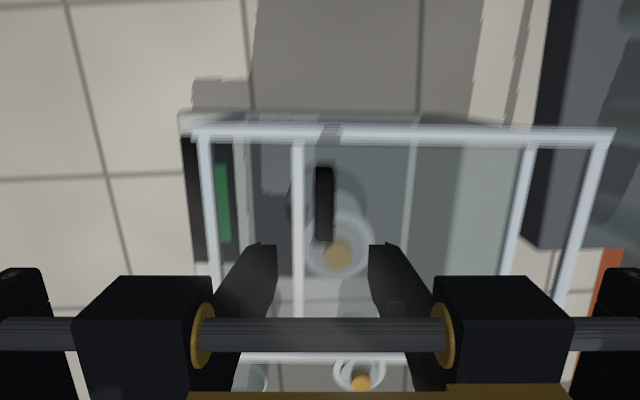

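The wrist view shows the bar between the fingers, centred at x≈574, as expected. I'll lower to z≈180 and close.

Emit:
{"name": "jog_arm", "arguments": {"moves": "0 0 0 0.65 0 0 50; 0 0 0 0.65 0 -0.08 50; 0 0 0 0.65 0 0 50; 0 0 0 0 0 0 0; 0 0 0 0 0 0 0; 0 0 0 0 0 0 0; 0 0 0 0 0 0 0; 0 0 0 0 0 0 0", "grip_force": 20}}

```text
time: 5.28
tcp_pos: [573.8, 258.0, 181.9]
eef_rot: [[0.002, 0.999, -0.04], [0.001, -0.04, -0.999], [-1.0, 0.002, -0.001]]
contact_force: [-0.4, 0.5, 6.9]
width: 0.154
```

Gripped: the opening is 13.6 mm, which matches the bar. Now pull shut.

Emit:
{"name": "jog_arm", "arguments": {"moves": "0 0 0 0 -0.3 0 0; 0 0 0 0 -0.3 0 0; 0 0 0 0 -0.3 0 0; 0 0 0 0 -0.3 0 0; 0 0 0 0 0 0 0"}}

```text
time: 5.9
tcp_pos: [524.9, 260.6, 181.9]
eef_rot: [[0.001, 0.999, -0.039], [0.002, -0.039, -0.999], [-1.0, 0.001, -0.002]]
contact_force: [-0.5, 3.5, 7.0]
width: 0.156
```

Emit:
{"name": "jog_arm", "arguments": {"moves": "0 0 0 0 -0.1 0 0; 0 0 0 0 -0.1 0 0; 0 0 0 0 -0.05 0 0; 0 0 0 0 0 0 0"}}

```text
time: 6.4
tcp_pos: [515.9, 261.1, 181.9]
eef_rot: [[0.003, 0.999, -0.04], [0.002, -0.04, -0.999], [-1.0, 0.003, -0.002]]
contact_force: [2.0, 3.9, 6.7]
width: 0.158
```

Emit:
{"name": "jog_arm", "arguments": {"moves": "0 0 0 0 -0.05 0 0; 0 0 0 0 -0.05 0 0; 0 0 0 0 0 0 0"}}

```text
time: 6.78
tcp_pos: [514.9, 261.1, 181.9]
eef_rot: [[0.01, 0.999, -0.041], [0.003, -0.041, -0.999], [-1.0, 0.009, -0.003]]
contact_force: [15.5, 5.8, -0.2]
width: 0.157
```

Emit:
{"name": "jog_arm", "arguments": {"moves": "0 0 0 0 -0.05 0 0; 0 0 0 0 0 0 0; 0 0 0 0 0.08 0 0; 0 0 0 0 0 0 0"}}

```text
time: 7.28
tcp_pos: [514.9, 261.1, 181.8]
eef_rot: [[0.006, 0.999, -0.04], [0.003, -0.04, -0.999], [-1.0, 0.006, -0.003]]
contact_force: [8.7, 4.6, 1.8]
width: 0.157
```

```bash
python3 - <<'E'
from h import *
print(manip.observe()["contact_force"].round(1))
d=grab("top"); W=world(d);I=d["image"].max(-1)
for o in (150,130):
    m=(abs(W[...,1]-o)<10)&(W[...,2]>140)&(W[...,2]<185)
    print(o,[(x,W[m&(W[...,0]>=x)&(W[...,0]<x+6)][:,2].mean().round(1),I[m&(W[...,0]>=x)&(W[...,0]<x+6)].mean().round()) for x in [*range(470,500,6),*range(620,680,6)] if (m&(W[...,0]>=x)&(W[...,0]<x+6)).any()])
cv2.imwrite("pics/t2.png",cv2.resize(d["image"][90:270,150:490],None,fx=2.2,fy=2.2))
E
```

```text
[8.7 4.6 1.8]
150 [(476, np.float64(163.4), np.float64(156.0)), (482, np.float64(168.3), np.float64(163.0)), (488, np.float64(171.2), np.float64(172.0)), (494, np.float64(170.1), np.float64(127.0)), (620, np.float64(169.4), np.float64(101.0)), (626, np.float64(169.3), np.float64(105.0)), (632, np.float64(170.3), np.float64(126.0)), (638, np.float64(170.4), np.float64(106.0)), (644, np.float64(171.4), np.float64(116.0)), (650, np.float64(171.7), np.float64(169.0)), (656, np.float64(171.2), np.float64(149.0)), (662, np.float64(151.4), np.float64(87.0)), (668, np.float64(163.0), np.float64(144.0)), (674, np.float64(164.5), np.float64(165.0))]
130 [(470, np.float64(172.8), np.float64(145.0)), (476, np.float64(165.3), np.float64(147.0)), (482, np.float64(168.6), np.float64(152.0)), (488, np.float64(172.0), np.float64(167.0)), (494, np.float64(170.1), np.float64(125.0)), (620, np.float64(169.6), np.float64(101.0)), (626, np.float64(170.7), np.float64(110.0)), (632, np.float64(169.5), np.float64(123.0)), (638, np.float64(169.9), np.float64(100.0)), (644, np.float64(170.1), np.float64(122.0)), (650, np.float64(171.8), np.float64(171.0)), (656, np.float64(168.6), np.float64(139.0)), (662, np.float64(154.9), np.float64(91.0)), (668, np.float64(164.7), np.float64(155.0)), (674, np.float64(164.3), np.float64(166.0))]
```

View pics/t2.png

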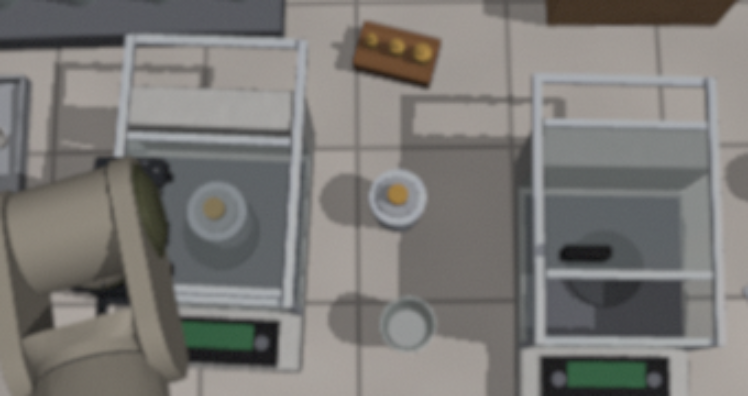

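The door's front trim is now against the front frame, so it's shut at the stop. Next: release, lift and go to the empty balance's grip.

Emit:
{"name": "jog_arm", "arguments": {"moves": "0 0 0 0 0.04 0 0; 0 0 0 0 0 0 50; 0 0 0 0 0 0 50; 0 0 0 0 0 0 50; 0 0 0 0 0 0 50; 0 0 0 -0.6 0 0 50; 0 0 0 -0.8 0 0 50; 0 0 0 -0.6 0 0 50"}}

```text
time: 8.32
tcp_pos: [514.3, 260.3, 262.0]
eef_rot: [[0.001, 0.999, -0.04], [0.0, -0.04, -0.999], [-1.0, 0.001, -0.0]]
contact_force: [-0.3, -0.0, -0.5]
width: 0.499
```

Emit:
{"name": "jog_arm", "arguments": {"moves": "0 0 0 0 0.06 0.93 50; 0 0 0 0 0.06 0.93 50; 0 0 0 0 0.06 0.93 50; 0 0 0 0 0.06 0.93 50; 0 0 0 0 0.06 0.93 50; 0 0 0 0 0.06 0.93 50; 0 0 0 0 0.06 0.93 50; 0 0 0 0 0.06 0.93 50; 0 0 0 0 0.06 0.93 50; 0 0 0 0 0.06 0.93 50; 0 0 0 0 0.06 0.93 50; 0 0 0 0 0.06 0.93 50; 0 0 0 0 0 0 50"}}

```text
time: 9.95
tcp_pos: [525.0, -188.9, 260.3]
eef_rot: [[-0.001, 0.999, -0.043], [0.0, -0.043, -0.999], [-1.0, -0.001, -0.0]]
contact_force: [-0.7, 1.4, 0.0]
width: 0.497
```

```bash
python3 - <<'E'
from h import *
print(manip.observe()["tcp_pos"].round(1), manip.observe()["q"].round())
d=grab("wrist"); W=world(d); I=d["image"].max(-1)
m=(I<50)&(abs(W[...,2]-200)<12)&(np.hypot(W[...,0]-524,W[...,1]+188)<60)
Q=W[m]; print(len(Q),Q.min(0),Q.max(0),np.median(Q,0))
print(cv2.minAreaRect(Q[:,:2].astype(np.float32)))
d=grab("top"); W=world(d); I=d["image"].max(-1)
m=(I<45)&(abs(W[...,2]-204)<5)&(np.hypot(W[...,0]-514,W[...,1]-258)<40)
Q=W[m]; print("loaded",len(Q),Q.mean(0))
E
```

```text
[ 525.  -188.9  260.3] [-32.  22.  71.  -0.  88. -29.]
1495 [ 516.32890934 -211.1710052   188.18311197] [ 530.68527964 -162.4337818   206.22486296] [ 523.79692868 -182.46041608  204.08743627]
((523.1945190429688, -186.74600219726562), (48.63668441772461, 13.416397094726562), 87.9690933227539)
loaded 101 [514.68087658 258.84363023 203.57336933]
```

The empty grip is confirmed at (524,−187), and the loaded grip stayed at x≈514.7 after release. Now lower and grip.

Emit:
{"name": "jog_arm", "arguments": {"moves": "0 0 0 0.65 -0.02 0 50; 0 0 0 0.65 0 0 50; 0 0 0 0.66 0 0 50; 0 0 0 0 0 0 0; 0 0 0 0 0 0 0; 0 0 0 0 0 0 0; 0 0 0 0 0 0 0; 0 0 0 0 0 0 0"}}

```text
time: 11.05
tcp_pos: [524.7, -186.8, 183.4]
eef_rot: [[0.002, 0.999, -0.04], [-0.001, -0.04, -0.999], [-1.0, 0.002, 0.001]]
contact_force: [-1.2, 2.4, 5.8]
width: 0.159
```

Emit:
{"name": "jog_arm", "arguments": {"moves": "0 0 0 0 0.3 0 0; 0 0 0 0 0.3 0 0; 0 0 0 0 0.3 0 0; 0 0 0 0 0.05 0 0; 0 0 0 0 0.05 0 0; 0 0 0 0 0 0 0"}}

```text
time: 11.8
tcp_pos: [564.8, -187.9, 183.4]
eef_rot: [[0.002, 0.999, -0.039], [0.0, -0.039, -0.999], [-1.0, 0.002, -0.0]]
contact_force: [0.2, 4.6, 5.8]
width: 0.157
```

Emit:
{"name": "jog_arm", "arguments": {"moves": "0 0 0 0 0.05 0 0; 0 0 0 0 0.05 0 0; 0 0 0 0 0.05 0 0; 0 0 0 0 0 0 0"}}

```text
time: 12.3
tcp_pos: [570.7, -188.0, 183.4]
eef_rot: [[0.001, 0.999, -0.039], [0.001, -0.039, -0.999], [-1.0, 0.001, -0.001]]
contact_force: [-0.6, 4.2, 7.4]
width: 0.156
```

Emit:
{"name": "jog_arm", "arguments": {"moves": "0 0 0 0 0.05 0 0; 0 0 0 0 0.05 0 0; 0 0 0 0 0.05 0 0; 0 0 0 0 0 0 0"}}

```text
time: 12.8
tcp_pos: [574.0, -188.1, 183.4]
eef_rot: [[-0.006, 0.999, -0.04], [0.001, -0.04, -0.999], [-1.0, -0.006, -0.001]]
contact_force: [-16.0, 4.8, 11.9]
width: 0.158
```

This is the stop: about 49 mm of travel. By analogy with the loaded balance, shut would be x≈465, so fully open should be ≈574. I'll press once more, then release.

Emit:
{"name": "jog_arm", "arguments": {"moves": "0 0 0 0 0.05 0 0; 0 0 0 0 0 0 0; 0 0 0 0 -0.1 0 0; 0 0 0 0 0 0 50; 0 0 0 0 0 0 50; 0 0 0 0 0 0 50; 0 0 0 0 0 0 50; 0 0 0 -0.6 0 0 50; 0 0 0 -0.8 0 0 50; 0 0 0 -0.6 0 0 50; 0 0 0 0 -1 0 50; 0 0 0 0 -1 0 50; 0 0 0 0 -1 0 50; 0 0 0 0 -1 0 50; 0 0 0 0 -1 0 50; 0 0 0 0 0 0 50; 0 0 0 0 0 0 50"}}

```text
time: 14.92
tcp_pos: [375.1, -181.2, 262.6]
eef_rot: [[0.001, 0.999, -0.04], [-0.001, -0.04, -0.999], [-1.0, 0.001, 0.001]]
contact_force: [0.3, 0.3, 0.4]
width: 0.498
```

```bash
python3 - <<'E'
from h import *
s=manip.observe();print(s["tcp_pos"].round(1),s["contact_force"].round(1))
d=grab("top"); W=world(d); I=d["image"].max(-1)
for c in ((514,258),(574,-189)):
    m=(I<45)&(abs(W[...,2]-204)<5)&(np.hypot(W[...,0]-c[0],W[...,1]-c[1])<45)
    Q=W[m]; print(c,len(Q),Q.mean(0))
cv2.imwrite("pics/t3.png",cv2.resize(d["image"][90:270,150:490],None,fx=2.2,fy=2.2))
E
```

```text
[ 375.1 -181.2  262.6] [0.3 0.3 0.4]
(514, 258) 101 [514.6216427  258.66027316 203.32243699]
(574, -189) 103 [ 572.74554626 -188.25359919  203.50477626]
```

View pics/t3.png

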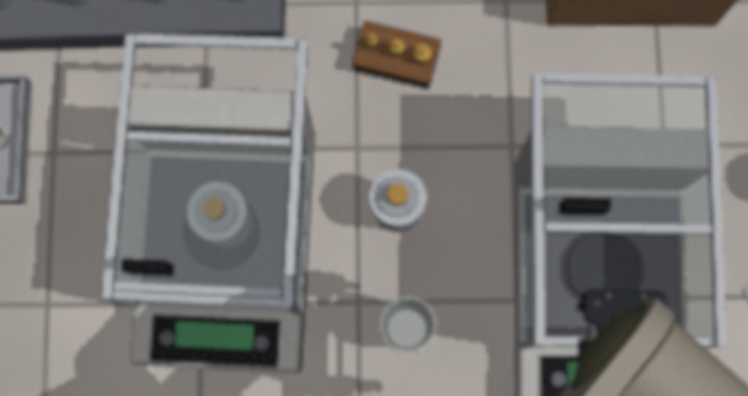

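Both doors look right. The empty grip reads about 1 mm short of where it stopped, so I'll nudge it against the stop once more with an open finger, without gripping.

Emit:
{"name": "jog_arm", "arguments": {"moves": "0 0 0 0 1 0 50; 0 0 0 0 1 0 50; 0 0 0 0 1 0 50; 0 0 0 0 1 0 50; 0 0 0 0 1 0 50; 0 0 0 0 0 0 50; 0 0 0 0.65 0 0 50; 0 0 0 0.65 0 0 50; 0 0 0 0.65 0 0 50; 0 0 0 0 0.15 0 50; 0 0 0 0 0.15 0 50; 0 0 0 0 0.05 0 50; 0 0 0 0 0.05 0 50; 0 0 0 0 0 0 50"}}

```text
time: 16.73
tcp_pos: [589.0, -189.6, 185.4]
eef_rot: [[-0.003, 0.999, -0.04], [-0.0, -0.04, -0.999], [-1.0, -0.003, 0.001]]
contact_force: [-9.7, -0.2, 6.1]
width: 0.499
```

Emit:
{"name": "jog_arm", "arguments": {"moves": "0 0 0 0 0.05 0 50; 0 0 0 0 0 0 50"}}

```text
time: 16.98
tcp_pos: [589.1, -189.6, 185.2]
eef_rot: [[-0.008, 0.999, -0.04], [0.0, -0.04, -0.999], [-1.0, -0.008, 0.0]]
contact_force: [-19.8, 0.2, 8.2]
width: 0.502
```

Emit:
{"name": "jog_arm", "arguments": {"moves": "0 0 0 0 -0.2 0 50; 0 0 0 0 -0.25 0 50; 0 0 0 -0.6 0 0 50; 0 0 0 -0.8 0 0 50; 0 0 0 -0.6 0 0 50; 0 0 0 0 -1 0 50; 0 0 0 0 -1 0 50; 0 0 0 0 -1 0 50; 0 0 0 0 -1 0 50; 0 0 0 0 -1 0 50; 0 0 0 0 0 0 50; 0 0 0 0 0 0 50"}}

```text
time: 18.48
tcp_pos: [375.0, -181.1, 264.7]
eef_rot: [[0.001, 0.999, -0.04], [-0.001, -0.04, -0.999], [-1.0, 0.001, 0.001]]
contact_force: [0.3, -0.5, 0.1]
width: 0.5
```

```bash
python3 - <<'E'
from h import *
s=manip.observe();print(s["time"],s["tcp_pos"].round(1),s["contact_force"].round(1))
d=grab("top"); W=world(d); I=d["image"].max(-1)
for c in ((514,258),(574,-189)):
    m=(I<45)&(abs(W[...,2]-204)<5)&(np.hypot(W[...,0]-c[0],W[...,1]-c[1])<45)
    Q=W[m]; print(c,len(Q),Q.mean(0))
manip.sign_off()
E
```

```text
18.475 [ 375.  -181.1  264.7] [ 0.3 -0.5  0.1]
(514, 258) 102 [514.59060815 258.79899402 203.42207336]
(574, -189) 103 [ 573.04357747 -188.25560543  203.44975424]
the job is handed in; nothing more can be done
```

Both doors are where you asked, done in the order asked, and the job was handed in at 18.5 s with the arm clear of everything.

- **Loaded balance (done first):** I gripped the bar and pulled the door about 59 mm toward the keypad until it met its stop at about 15 N. After release the grip stayed at x≈514.6 mm. The camera showed the front trim against the frame.
- **Empty balance:** I gripped the bar and pushed the door about 49 mm toward the rear until it met its stop at about 16 N.
- **One small disagreement:** after release, the camera put the empty balance's grip at 572.7 mm, about 1 mm short of the arm's 574.0 mm at the stop. I pushed it again with an open finger; it held firm at about 20 N. The final camera reading was 573.0 mm, within the 2 mm calibration error.

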